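Flash-cure the wet practice tips

ROBOT

A 6-joint arm with a two-finger parallel gripper is mounted at the origin on the work surface; the furniture and walls round the work are solid. World frame = base frame: x ahead of the robot, y to its left, z up, the work surface at z = 0. Lengths are in mm, angles in degrees, forces in N, time in s.
With the tool pointing down it reaches from about 300 to 875 mm from the base axis. Payload 6.4 kg.
Tool frame: the origin (TCP) lies on the mounting face of the last link; the fingertips stand 166 mm ahead of it and the grasp point (between the pads) lies 147 mm ahead of it (arm.grasp_offset is the distance from the TCP to the grasp point, in mm); z points along the fingers, y is the line along which they close (so a half turn about z gives the same grasp; the last joint's range is limited). The gripper opens to 88 mm and grips with 3 to 60 N. Pads are 18 mm wide; open, the fingers measure 123 mm over their backs; the gripper's body (75 mm by 187 mm) begins 45 mm behind the grasp point.
Start: joints at [-88.768, 10.359, 92.074, -0, 77.567, -11.82], TCP at [129.87, -560.157, 404.714] pointing down, gripper open.
Joint ranges: [-171.53, 171.53], [-51.25, 118.39], [17.06, 147.69], [-65.23, 245.23], [0, 150.52], [-178.68, 178.68]. Speed limits (degrees/s): [147.25, 147.25, 172.46, 180, 180, 180].

INTERFACE

Orientations are given as [roll, pitch, yaw] about the fixed x, y, z axes, in that order (R = Rz(yaw) Ry(pitch) Rx(roll)).
In Python, from rig import arm gives the robot as it stands.
- The arm moves only by the tool play_rows, never from a script. Its argument "moves" is a list that holds one entry, the list of rows, each a list of 7 numbers: the shift along the world's x, y, z in mm, then the turn, a rotation vector about the world's x, y, z in rad, then the closure, from -1 (fully open) to 1 (shut). In form: [[[dx, dy, dz, ax, ay, az, gripper], ...]]. A call has 1 to 12 rows; each row is the pose to reach, as a shift and turn from the pose commanded when the call began; what a row does not reach only later rows make up. A row lasts 1/8 s, in which the tool goes at most 62.5 mm and 10.7 degrees, less where a joint would pass 70% of its speed; a pose out of reach is approached as far as the arm can. A call with a gripper value outside its range is refused whole. The fingers move at their own pace and stop on an object; "newtons" is the grip in N (left out, the last holds). Time passes only in rows, so rows that repeat a pose let the fingers close. It gives the time, the measured TCP pose, the force, the opening and the grip force at its end, in the units of the state.
- arm.state(): the state, without advancing time (a new reading comes with each control period).
- arm.capture(name): name is "side" or "top"; returns a dict with "img" (420x560x3 uint8, red, green, blue), "mtx" (3x3 intrinsics, pixels), "distortion" ([k1, k2, p1, p2, k3] as OpenCV has them; the pictures are not rectified), "camera_from_world" (4x4, takes a point from world to camera coordinates). Camera axes: x right, y down, z forward; pixel columns grow to the right and rows downward; lengths in mm; the calibration is good to about 2 mm. A picture is of the moment at which its call begins. There is no depth.
- arm.finish_job(): hands the job in; it is judged then, once.
The state is a dict: "t": time; "joint_positions": joint angles; "dq": joint speeds; "tau": joint torques, N m; "tcp_pos": TCP position; "tcp_rot": TCP orientation; "ft_force": force on the tool from outside, world axes, zero at the start; "ft_torque": the same for the moment, N m; "opening": opening from 0.0 (shut) to 1.0 (fully open); "grasp_force": force on a finger pad.
Only numpy, scipy, OpenCV 4.12 (cv2) and the standard library are available. Lean on these libraries where they do the work, as an engineer would, in place of code of your own. Each camera call takes 0.05 s, during which the arm holds its last target. There are 200 camera calls.

TASK

The freshly painted nail tips on the practice stand are still wet and need curing. Gently slide the stand along the table, pushing only its base bar, in between the feet of the curing lamp until it stands square and fully in, close to the back wall; then slowly fold the lamp's head down flat over it and press its start button. Do not lift, tip or jolt the stand, let nothing touch the wet tips, and leave the other things on the table where they are.

Things in the scene. Friction and masses are not known exactly. Their poses are not given: they have to be found in the camera images.
- stand: loose practice stand, 0.15 to 0.3 kg: black bar 34 mm (its x) by 115 mm (y) by 14 mm high, with five posts carrying red nail tips. Origin: centre of its underside, z up. Its +x side goes into the lamp first; push on its -x long side (flat, upright). It takes 1 to 2.5 N to slide. More than 6 N from the robot or against the lamp is a jolt that spoils the wet gel.
- tips: the five wet red nail tips with their posts, fixed on the stand, same origin and axes as the stand. They fill x -4 to +12 mm, y -50 to +50 mm, z 14 to 52 mm. Nothing may touch them.
- lamp: pale pink folding curing lamp, fixed. Origin on the table, mid-way under the light, z up; +x points into the lamp, the way the stand slides in. Two foot rails on the table along x, 16 mm high, 14 mm wide, inner faces at y = +-65.5 mm, from x = -75 mm to the back block; no floor plate. Ahead of them toes flare outward, to x = -94 mm, y = +-91 mm.
- lamp_wall (a point): foot of the back wall, in the middle, on the table: the lamp's x = +24 mm, y = 0. The wall (front of the back block: 159 mm wide, 62 mm high, 50 mm thick) is upright and square to the lamp's x; the stand's +x side should end 0 to 15 mm short of it.
- lamp_hinge (a point): centre of the hinge axis of the lamp's head, at x = +54 mm, z = 74 mm in the lamp's frame; the axis runs along the lamp's y.
- head (a joint): fold angle of the lamp's head in rad: 0 = folded down flat (its stop), about 1.7 to 2.0 at the start (up, leaning a little back). The head is a pale pink slab 120 x 150 x 20 mm. Closed, it reaches from the lamp's x = +47 mm to x = -73 mm, underside at 76 mm and top at 96 mm over the table. Its stiff hinge stays where it is left; turning it takes about 1 to 3 N near the free edge.
- head_edge (a point): middle of the outer (top) edge of the head's free end: 127 mm from the hinge axis along the head, 22 mm out from it. With the head up this is its highest, rearmost edge; closed, it is the edge toward the lamp's mouth, at x = -73 mm.
- start_top (a point): centre of the top of the round white start button (24 mm across, in a flat silver collar) on the outer face of the head, 80 mm from the hinge axis along the head, in the middle of its width. It stands 7 mm proud of the outer face and is pressed square to it (straight down once the head is closed).
- start (a joint): travel of the start button in m: 0 = up, 0.005 = fully pressed (3 N); it springs back.
- polish_red: loose bottle of red nail polish, 27 x 34 x 74 mm, origin at its foot; bystander
- polish_nude: loose bottle of beige nail polish with a gold cap, 27 x 34 x 82 mm, origin at its foot; bystander
- pigment_pink: loose small pigment pot, white lid and pink base, 32 mm across, 23 mm high; bystander
- pigment_black: loose small pigment pot, black lid and cream base, 32 mm across, 23 mm high; bystander

How it is judged:
By the outcome, as a careful person would: the job done as asked, in the order asked, and still so for the second after the job is handed in, with the robot touching nothing.
It also fails if it takes over 69 s, if anything falls off the work surface, if the arm or the gripper's body presses on something with over 40 N, if the wrist force passes 120 N, or if a joint passes its speed limit or range.

## Working session

There is one attempt and no reset: what is moved stays moved. The work goes in short steps, Python scripts to look and compute and a tool call to move; the robot and the scene stay as the last step left them, time stands still between calls to the robot, and variables do not carry over. Pictures are saved under pics/ and viewed, at most 15 in all, crops included, and the job is handed in when it is done.

Besides the shell and the picture viewer there is one more tool, called after "Call:" as name(argument=value, ...), one argument or row to a line, values as JSON. play_rows: Moves the arm, as the interface text tells. Its arguments: {"type":"object","properties":{"moves":{"type":"array","items":{"type":"array","items":{"type":"array","items":{"type":"number"}}}},"newtons":{"type":"number"}},"required":["moves"]}

```bash
mkdir -p pics; cat > h.py <<'E'
import numpy as np, cv2
from rig import arm
def cap(n):
    c=arm.capture(n); return c
def ray(c,uv):
    uv=np.array(uv,float).reshape(-1,1,2)
    p=cv2.undistortPoints(uv,np.array(c["mtx"],float),np.array(c["distortion"],float)).reshape(-1,2)
    M=np.array(c["camera_from_world"]);R=M[:3,:3];o=-R.T@M[:3,3]
    d=np.c_[p,np.ones(len(p))]@R
    return o,d
def onz(c,uv,z):
    o,d=ray(c,uv); return o+d*((z-o[2])/d[:,2])[:,None]
def proj(c,P):
    M=np.array(c["camera_from_world"]);
    return cv2.projectPoints(np.array(P,float).reshape(-1,3),cv2.Rodrigues(M[:3,:3])[0],M[:3,3],np.array(c["mtx"],float),np.array(c["distortion"],float))[0].reshape(-1,2)
def save(c,n,f=1.42): cv2.imwrite("pics/"+n,cv2.resize(c["img"][...,::-1],None,fx=f,fy=f,interpolation=cv2.INTER_CUBIC))
E
python3 - <<'E'
from h import *
for n in("top","side"):
    c=cap(n); save(c,n+"0.png"); M=np.array(c["camera_from_world"]); print(n,-M[:3,:3].T@M[:3,3],M[2,:3],c["mtx"])
s=arm.state(); print(s)
E
```

```text
top [311.16012712 -17.32780792 981.30560043] [ 0.11035341 -0.00809812 -0.99385942] [[403.46995252   0.         281.97131374]
 [  0.         403.46995252 216.30103145]
 [  0.           0.           1.        ]]
side [-273.63306037    5.99381682  611.79006978] [ 0.78345962 -0.03501385 -0.62045553] [[457.0138734    0.         289.10709434]
 [  0.         457.0138734  205.95376292]
 [  0.           0.           1.        ]]
{'t': 0.1, 'joint_positions': array([-8.87699435e+01,  1.03980009e+01,  9.21247522e+01, -9.67908595e-04,
        7.75671984e+01, -1.18201689e+01]), 'dq': array([-0.11136177, -0.12875273, -0.1304418 , -0.04383691,  0.00589184,
        0.04196026]), 'tau': array([ 6.21017989e-04, -4.34820914e+01, -3.42693937e+01,  7.04849325e-02,
        3.40069213e-02, -3.40913243e-05]), 'tcp_pos': array([ 129.84732512, -559.92297511,  403.906358  ]), 'tcp_rot': array([-1.79911762e+02, -1.75008694e-02,  1.30504211e+01]), 'ft_force': array([ 0.44785537, -0.72999946,  0.59200312]), 'ft_torque': array([ 0.00338753, -0.00455095, -0.04133255]), 'grasp_force': 0.0, 'opening': 0.9995711702940405}
```

View pics/top0.png

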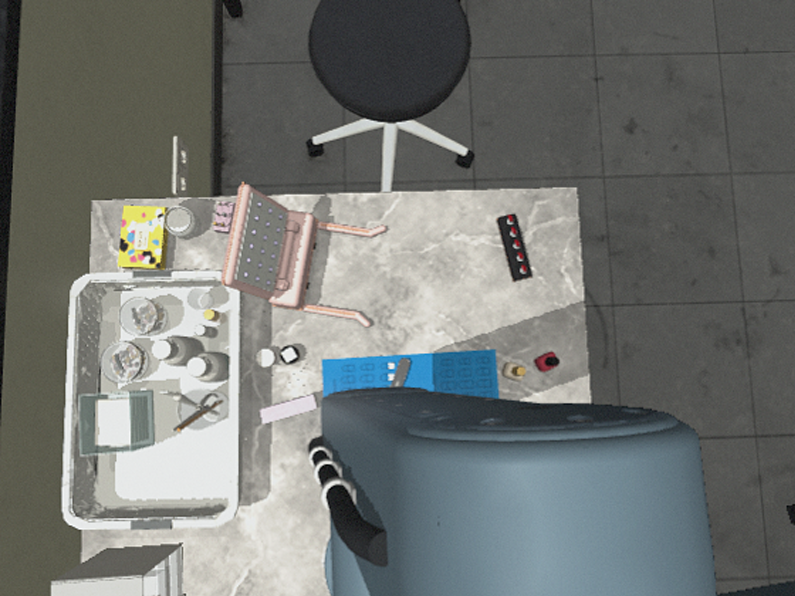

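View pics/side0.png

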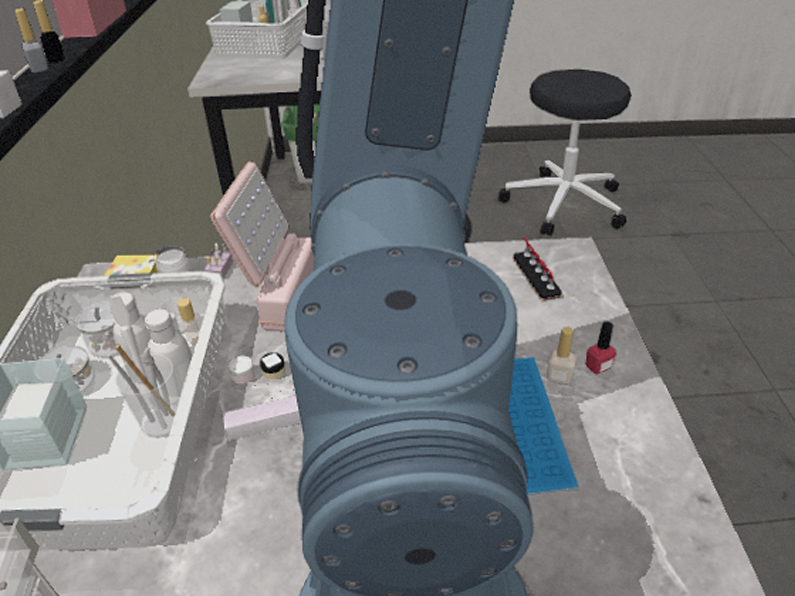

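The top view shows the lamp at about (270,245), its mouth facing right with toes at (385,230) and (368,325). The stand is at (515,247), the bottles at (513,370) and (545,362), and the pots at (266,357) and (289,353). The head leans back to the left. Next I'll take a zoomed crop and masks.

```bash
python3 - <<'E'
from h import *
c=cap("top"); im=c["img"]
x0,y0=150,120
crop=im[y0:y0+120,x0:x0+240]
cv2.imwrite("pics/crop1.png",cv2.resize(crop[...,::-1],None,fx=3.3,fy=3.3,interpolation=cv2.INTER_CUBIC))
# stand: dark or red mask in roi
roi=np.zeros(im.shape[:2],np.uint8); roi[140:205,340:385]=1
i=im.astype(int)
m=((i.max(2)<60)|((i[...,0]>110)&(i[...,1]<90)))&(roi>0)
m=cv2.morphologyEx(m.astype(np.uint8),cv2.MORPH_CLOSE,np.ones((5,5)))
k=max(cv2.findContours(m,0,1)[0],key=cv2.contourArea)
r=cv2.minAreaRect(k);b=cv2.boxPoints(r);print("stand px",r,cv2.contourArea(k))
P=onz(c,b,12);print(P.round(1),P.mean(0).round(1))
for a in range(4):
    d=P[(a+1)%4]-P[a];print(np.linalg.norm(d).round(1),np.degrees(np.arctan2(d[1],d[0])).round(1))
# pink mask of feet
hsv=cv2.cvtColor(im,cv2.COLOR_RGB2HSV)
for y in range(155,170,1): pass
pk=((i[...,0]-i[...,2])>25)&((i[...,0]-i[...,1])>25)&(i[...,0]>130)
for x in range(222,276,3):
    for lo,hi in((150,172),(205,232)):
        q=np.where(pk[lo:hi,x])[0]
        if len(q): 
            a,bb=q.min()+lo-.5,q.max()+lo+.5
            print(x,a,bb,onz(c,[[x,a],[x,bb]],16)[:,:2].round(1).tolist())
E
```

```text
stand px ((361.8786315917969, 173.4169158935547), (45.85122299194336, 13.39287281036377), 75.57923126220703) 544.5
[[ 571.3 -196.5   12. ]
 [ 578.9 -228.9   12. ]
 [ 467.3 -251.1   12. ]
 [ 459.9 -219.    12. ]] [ 519.3 -223.9   12. ]
33.3 -76.9
113.8 -168.7
32.9 102.9
113.6 11.5
222 154.5 155.5 [[574.6, 117.2], [572.1, 117.3]]
222 214.5 217.5 [[426.7, 119.0], [419.5, 119.1]]
225 155.5 158.5 [[571.9, 109.9], [564.4, 110.0]]
225 215.5 220.5 [[424.1, 111.8], [412.0, 112.0]]
228 156.5 160.5 [[569.2, 102.6], [559.2, 102.8]]
228 215.5 218.5 [[423.9, 104.6], [416.7, 104.7]]
231 156.5 161.5 [[569.0, 95.3], [556.5, 95.5]]
231 216.5 221.5 [[421.3, 97.4], [409.2, 97.6]]
234 157.5 162.5 [[566.3, 88.0], [553.8, 88.2]]
234 216.5 219.5 [[421.1, 90.2], [413.8, 90.3]]
237 157.5 162.5 [[566.1, 80.7], [553.6, 80.9]]
237 216.5 222.5 [[420.9, 83.0], [406.4, 83.2]]
240 157.5 162.5 [[565.9, 73.3], [553.4, 73.5]]
240 217.5 222.5 [[418.3, 75.8], [406.2, 76.0]]
243 158.5 163.5 [[563.2, 66.0], [550.7, 66.3]]
243 217.5 223.5 [[418.1, 68.6], [403.6, 68.9]]
246 158.5 161.5 [[563.0, 58.7], [555.5, 58.8]]
246 218.5 223.5 [[415.4, 61.4], [403.4, 61.7]]
249 159.5 164.5 [[560.3, 51.4], [547.8, 51.7]]
249 218.5 224.5 [[415.2, 54.2], [400.8, 54.5]]
252 159.5 164.5 [[560.1, 44.1], [547.6, 44.3]]
252 219.5 220.5 [[412.6, 47.1], [410.2, 47.1]]
255 160.5 165.5 [[557.4, 36.8], [544.9, 37.1]]
255 222.5 228.5 [[405.2, 40.0], [390.7, 40.3]]
258 161.5 165.5 [[554.7, 29.5], [544.7, 29.8]]
258 225.5 229.5 [[397.7, 33.0], [388.1, 33.2]]
261 164.5 166.5 [[547.0, 22.4], [542.0, 22.5]]
264 163.5 164.5 [[549.3, 15.0], [546.8, 15.1]]
267 162.5 163.5 [[551.6, 7.6], [549.1, 7.7]]
270 158.5 161.5 [[561.4, 0.0], [553.9, 0.2]]
```

View pics/crop1.png

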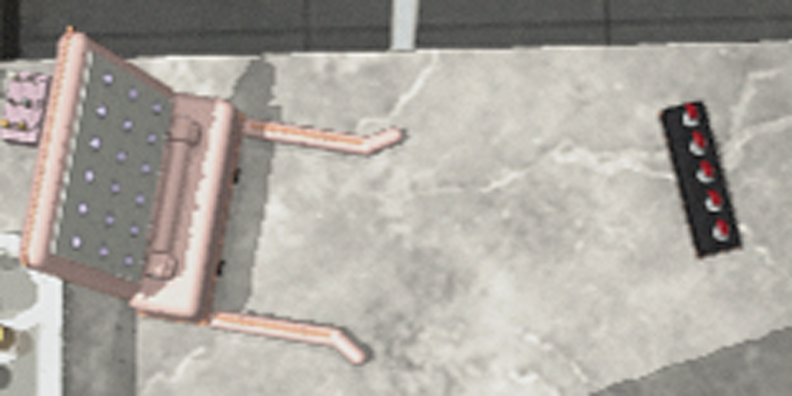

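The crop shows straight rails with flared toes at (400,133) and (362,355), the wall's top front edge from (240,105) to (205,318), and the stand centred at (700,178). I'll fit the lines for accurate poses.

```bash
python3 - <<'E'
from h import *
ims=[]
for _ in range(4): c=cap("top"); ims.append(c["img"].astype(float))
im=np.mean(ims,0); g=im[...,0]-im[...,1]  # pinkness
def edges(xs,lo,hi):
    up=[];dn=[]
    for x in xs:
        p=g[lo:hi,x]; t=0.5*(p.max()+np.median(g[lo-4:lo,x]))
        k=np.where(p>t)[0]; a,b=k[0],k[-1]
        f=lambda i,j:i+(t-p[i])/(p[j]-p[i])*(j-i)
        up.append([x,lo+f(a-1,a)]); dn.append([x,lo+f(b+1,b)])
    return np.array(up),np.array(dn)
def fit(P):
    co=np.polyfit(P[:,1],P[:,0],1); r=P[:,0]-np.polyval(co,P[:,1]); k=abs(r)<2.5
    co=np.polyfit(P[k,1],P[k,0],1); return co,np.std(r[k])
for nm,xs,lo,hi in(("far",range(230,256),150,172),("near",range(222,249),206,232)):
    u,d=edges(xs,lo,hi)
    for e,ed,z in(("up z16",u,16),("dn z16",d,16),("dn z0",d,0)):
        co,s=fit(onz(c,ed,z)); print(nm,e,"x@y=100 %.1f  ang %.2f  sd %.2f"%(np.polyval(co,100),np.degrees(np.arctan(co[0])),s))
# wall top front edge (crop pixel readings) z=62
W=onz(c,np.array([[240,105],[205,318]])/3.3+[150,120],62);print("wall top",W.round(1))
# toes
T=onz(c,np.array([[403,133],[364,358]])/3.3+[150,120],10);print("toes",T.round(1))
for n,p in(("nude",(513,370)),("red",(545,362)),("potw",(266,357)),("potb",(289,353)),("matcorner",(495,350)),("tableR",(583,300)),("tableT",(520,189))):
    print(n,onz(c,[np.array(p)/1.42],0).round(0))
E
```

```text
far up z16 x@y=100 569.5  ang 10.56  sd 0.50
far dn z16 x@y=100 558.6  ang 11.79  sd 0.93
far dn z0 x@y=100 562.3  ang 11.79  sd 0.95
near up z16 x@y=100 422.7  ang 10.65  sd 0.28
near dn z16 x@y=100 410.6  ang 10.20  sd 0.60
near dn z0 x@y=100 411.9  ang 10.20  sd 0.61
wall top [[568.4 109.1  62. ]
 [417.6 135.2  62. ]]
toes [[558.3  -5.   10. ]
 [390.9  27.9  10. ]]
nude [[ 307. -214.    0.]]
red [[ 319. -270.    0.]]
potw [[341. 206.   0.]]
potb [[347. 167.   0.]]
matcorner [[ 342. -185.    0.]]
tableR [[ 424. -342.    0.]]
tableT [[ 624. -243.    0.]]
```

Call:
play_rows(
  moves=[
    [[40,30,0,0,0,0.15,-0.36],[80,60,0,0,0,0.3,-0.36],[120,90,0,0,0,0.45,-0.36],[160,120,0,0,0,0.6,-0.36],[200,150,0,0,0,0.75,-0.36],[240,180,0,0,0,0.9,-0.36],[280,209,0,0,0,1.05,-0.36],[320,238,0,0,0,1.2,-0.36],[355,266,-20,0,0,1.35,-0.36],[385,286,-60,0,0,1.48,-0.36],[397.5,296,-100,0,0,1.542,-0.36],[397.5,296,-140,0,0,1.542,-0.36]],
  ],
)

```text
t: 1.85
tcp_pos: [528.3, -263.0, 263.5]
tcp_rot: [180.0, 0.0, 101.6]
ft_force: [0.2, 0.5, -0.1]
opening: 0.682
grasp_force: 0.0
```

Call:
play_rows(
  moves=[
    [[0,0,-20,0,0,0,-0.36],[0,0,-40,0,0,0,-0.36],[0,0,-60,0,0,0,-0.36],[0,0,-75,0,0,0,-0.36],[0,0,-85,0,0,0,-0.36],[0,0,-85,0,0,0,-0.36]],
  ],
)

```text
t: 2.6
tcp_pos: [527.2, -264.1, 179.1]
tcp_rot: [-180.0, -0.1, 101.4]
ft_force: [0.0, 0.7, 0.1]
opening: 0.68
grasp_force: 0.0
```

```bash
python3 - <<'E'
from h import *
s=arm.state();print(s["t"],s["tcp_pos"].round(1),s["tcp_rot"].round(2),s["opening"],s["ft_force"].round(2))
a=cap("top");b=cap("side")
im=np.hstack([a["img"][110:290,300:500],b["img"][140:320,320:520]])
cv2.imwrite("pics/near1.png",cv2.resize(im[...,::-1],None,fx=2,fy=2,interpolation=cv2.INTER_CUBIC))
E
```

```text
2.6 [ 527.2 -264.1  179.1] [-1.7996e+02 -5.0000e-02  1.0140e+02] 0.6799543328309126 [0.05 0.68 0.11]
```

View pics/near1.png

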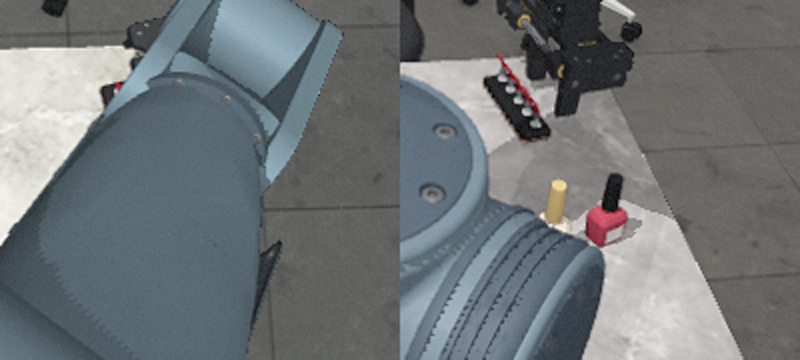

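The side crop shows the two fingers standing behind the bar and parallel to it, clear of the tips. I'll lower the last few millimetres and approach slowly.

Call:
play_rows(
  moves=[
    [[0,0,-4,0,0,0,-0.36],[0,0,-7,0,0,0,-0.36],[-0.6,2.9,-7,0,0,0,-0.36],[-1.2,5.9,-7,0,0,0,-0.36],[-1.8,8.8,-7,0,0,0,-0.36],[-2.0,9.8,-7,0,0,0,-0.36],[-2.2,10.8,-7,0,0,0,-0.36],[-2.4,11.8,-7,0,0,0,-0.36],[-2.6,12.8,-7,0,0,0,-0.36],[-2.8,13.7,-7,0,0,0,-0.36],[-3.0,14.7,-7,0,0,0,-0.36],[-3.2,15.7,-7,0,0,0,-0.36]],
  ],
)

```text
t: 4.2
tcp_pos: [524.2, -248.5, 172.7]
tcp_rot: [180.0, 0.0, 101.4]
ft_force: [0.9, -1.6, -0.2]
opening: 0.685
grasp_force: 0.6
```

```bash
cat >> h.py <<'E'
O=np.array([489.,101.]);H=79.4
def lampxy(p):
    a=np.radians(H);d=np.array(p)[:2]-O;return np.array([d@[np.cos(a),np.sin(a)],d@[-np.sin(a),np.cos(a)]])
def rows(x,y,h,segs,step,off=26):
    """unicycle of stand (lamp frame) -> tcp shifts per row; segs: (length, end heading deg)"""
    def tcp(x,y,h):
        a=np.radians(H);b=np.radians(h);X=x-off*np.cos(b);Y=y-off*np.sin(b)
        return np.array([O[0]+X*np.cos(a)-Y*np.sin(a),O[1]+X*np.sin(a)+Y*np.cos(a),np.radians(h)])
    t0=tcp(x,y,h);out=[]
    for L,h1 in segs:
        n=round(L/step);dh=(h1-h)/n
        for _ in range(n):
            m=np.radians(h+dh/2);x+=L/n*np.cos(m);y+=L/n*np.sin(m);h+=dh
            out.append(np.r_[tcp(x,y,h)-t0,x,y,h])
    return np.array(out)
E
python3 - <<'E'
from h import *
s=arm.state();print(s["t"],s["tcp_pos"].round(1),s["tcp_rot"].round(2),s["ft_force"].round(2),s["ft_torque"].round(2))
h=s["tcp_rot"][2]-H; p=lampxy(s["tcp_pos"])+26*np.array([np.cos(np.radians(h)),np.sin(np.radians(h))]);print(p,h)
R=rows(p[0],p[1],h,[(27,36),(81,36),(72,0)],3)
print(R[::3].round(3)); print(R[-1])
E
```

```text
4.2 [ 524.2 -248.5  172.7] [1.800e+02 1.000e-02 1.014e+02] [ 0.86 -1.57 -0.23] [-0.22 -0.13 -0.02]
[-312.92576924  -89.13127384] 21.99914070680127
[[ 5.70000e-02  3.08100e+00  2.70000e-02 -3.10160e+02 -8.79700e+01
   2.35550e+01]
 [-2.73000e-01  1.23190e+01  1.09000e-01 -3.02065e+02 -8.40410e+01
   2.82220e+01]
 [-1.35400e+00  2.14990e+01  1.90000e-01 -2.94317e+02 -7.94670e+01
   3.28890e+01]
 [-3.77500e+00  3.02670e+01  2.44000e-01 -2.86942e+02 -7.43100e+01
   3.60000e+01]
 [-7.63500e+00  3.83970e+01  2.44000e-01 -2.79661e+02 -6.90200e+01
   3.60000e+01]
 [-1.14950e+01  4.65270e+01  2.44000e-01 -2.72380e+02 -6.37300e+01
   3.60000e+01]
 [-1.53560e+01  5.46570e+01  2.44000e-01 -2.65098e+02 -5.84400e+01
   3.60000e+01]
 [-1.92160e+01  6.27870e+01  2.44000e-01 -2.57817e+02 -5.31500e+01
   3.60000e+01]
 [-2.30770e+01  7.09170e+01  2.44000e-01 -2.50536e+02 -4.78600e+01
   3.60000e+01]
 [-2.69370e+01  7.90470e+01  2.44000e-01 -2.43255e+02 -4.25700e+01
   3.60000e+01]
 [-3.07980e+01  8.71770e+01  2.44000e-01 -2.35974e+02 -3.72800e+01
   3.60000e+01]
 [-3.46580e+01  9.53070e+01  2.44000e-01 -2.28693e+02 -3.19900e+01
   3.60000e+01]
 [-3.91010e+01  1.03170e+02  2.18000e-01 -2.21389e+02 -2.67320e+01
   3.45000e+01]
 [-4.43190e+01  1.10780e+02  1.40000e-01 -2.13779e+02 -2.19300e+01
   3.00000e+01]
 [-4.89230e+01  1.18776e+02  6.10000e-02 -2.05816e+02 -1.77410e+01
   2.55000e+01]
 [-5.28850e+01  1.27108e+02 -1.70000e-02 -1.97549e+02 -1.41890e+01
   2.10000e+01]
 [-5.61810e+01  1.35726e+02 -9.60000e-02 -1.89028e+02 -1.12970e+01
   1.65000e+01]
 [-5.87920e+01  1.44576e+02 -1.75000e-01 -1.80307e+02 -9.08200e+00
   1.20000e+01]
 [-6.06990e+01  1.53603e+02 -2.53000e-01 -1.71439e+02 -7.55800e+00
   7.50000e+00]
 [-6.18930e+01  1.62752e+02 -3.32000e-01 -1.62479e+02 -6.73500e+00
   3.00000e+00]]
[-6.22883497e+01  1.68891397e+02 -3.83957438e-01 -1.56481397e+02
 -6.57746231e+00 -6.66133815e-15]
```

Call:
play_rows(
  moves=[
    [[0,1,0,0,0,0.009,-0.36],[0,3,0,0,0,0.027,-0.36],[0,5.8,0,0,0,0.052,-0.36],[-0.1,8.8,0,0,0,0.078,-0.36],[-0.3,12,0,0,0,0.107,-0.36],[-0.6,15.2,0,0,0,0.135,-0.36],[-1.0,18.4,0,0,0,0.163,-0.36],[-1.35,21.5,0,0,0,0.19,-0.36],[-2.1,24.4,0,0,0,0.217,-0.36],[-2.6,27.5,0,0,0,0.244,-0.36],[-3.8,30.3,0,0,0,0.244,-0.36],[-5.1,33,0,0,0,0.244,-0.36]],
  ],
)

```text
t: 5.7
tcp_pos: [519.0, -215.3, 172.7]
tcp_rot: [180.0, 0.0, 115.4]
ft_force: [1.0, -1.1, 1.2]
opening: 0.684
grasp_force: 0.8
```

```bash
python3 - <<'E'
from h import *
s=arm.state();print(s["t"],s["tcp_pos"].round(1),s["tcp_rot"].round(2),s["ft_force"].round(2),s["ft_torque"].round(2))
a=cap("top");b=cap("side")
im=np.hstack([a["img"][110:290,240:440],b["img"][140:320,300:500]])
cv2.imwrite("pics/near2.png",cv2.resize(im[...,::-1],None,fx=2,fy=2,interpolation=cv2.INTER_CUBIC))
E
```

```text
5.7 [ 519.  -215.3  172.7] [1.8000e+02 1.0000e-02 1.1537e+02] [ 0.99 -1.05  1.2 ] [-0.19 -0.25 -0.03]
```

View pics/near2.png

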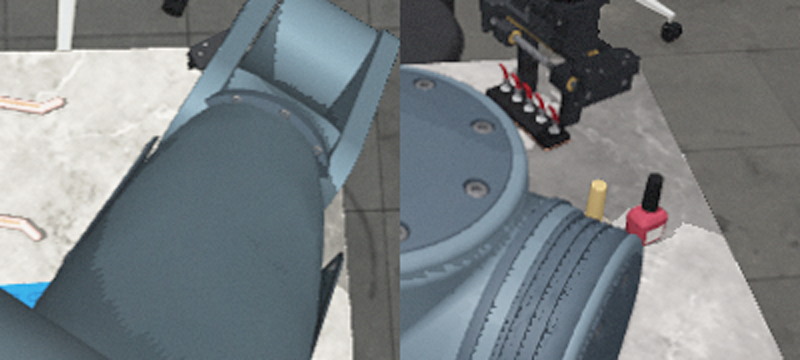

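The bar is turning with the fingers and stays in contact with both of them. I'll continue straight.

Call:
play_rows(
  moves=[
    [[-1.3,2.7,0,0,0,0,-0.36],[-2.6,5.4,0,0,0,0,-0.36],[-3.9,8.1,0,0,0,0,-0.36],[-5.1,10.8,0,0,0,0,-0.36],[-6.4,13.5,0,0,0,0,-0.36],[-7.7,16.3,0,0,0,0,-0.36],[-9,19,0,0,0,0,-0.36],[-10.3,21.7,0,0,0,0,-0.36],[-11.6,24.4,0,0,0,0,-0.36],[-12.9,27.1,0,0,0,0,-0.36],[-14.2,29.8,0,0,0,0,-0.36],[-15.4,32.5,0,0,0,0,-0.36]],
  ],
)

```text
t: 7.3
tcp_pos: [503.6, -182.8, 172.7]
tcp_rot: [-180.0, -0.0, 115.4]
ft_force: [0.6, -1.4, -0.2]
opening: 0.681
grasp_force: 0.6
```

Call:
play_rows(
  moves=[
    [[-1.3,2.7,0,0,0,0,-0.36],[-2.6,5.4,0,0,0,0,-0.36],[-3.9,8.1,0,0,0,0,-0.36],[-5.1,10.8,0,0,0,0,-0.36],[-6.4,13.5,0,0,0,0,-0.36],[-7.7,16.3,0,0,0,0,-0.36],[-9,19,0,0,0,0,-0.36],[-10.3,21.7,0,0,0,0,-0.36],[-11.6,24.4,0,0,0,0,-0.36],[-12.9,27.1,0,0,0,0,-0.36],[-14.2,29.8,0,0,0,0,-0.36],[-15.4,32.5,0,0,0,0,-0.36]],
  ],
)

```text
t: 8.8
tcp_pos: [488.2, -150.3, 172.7]
tcp_rot: [-180.0, -0.0, 115.4]
ft_force: [1.0, -1.0, -1.2]
opening: 0.68
grasp_force: 0.5
```

```bash
python3 - <<'E'
from h import *
s=arm.state();print(s["t"],s["tcp_pos"].round(1),s["tcp_rot"].round(2),s["ft_force"].round(2),s["ft_torque"].round(2))
h=s["tcp_rot"][2]-H; p=lampxy(s["tcp_pos"])+26*np.array([np.cos(np.radians(h)),np.sin(np.radians(h))]);print(p,h)
b=cap("side");print(proj(b,[[*(O+0),0]]))
# where should stand be in side view
a=np.radians(s["tcp_rot"][2]);c=s["tcp_pos"][:2]+26*np.array([np.cos(a),np.sin(a)])
q=[];
for X,Y in((-17,-57.5),(17,-57.5),(17,57.5),(-17,57.5)):
    q.append([c[0]+X*np.cos(a)-Y*np.sin(a),c[1]+X*np.sin(a)+Y*np.cos(a),14])
im=b["img"].copy()
cv2.polylines(im,[np.int32(proj(b,q)*8)],True,(0,255,0),1,shift=3)
im=im[120:300,240:480]
cv2.imwrite("pics/near3.png",cv2.resize(im[...,::-1],None,fx=3,fy=3,interpolation=cv2.INTER_CUBIC))
for L in (14,20):
  R=rows(p[0],p[1],h,[(L,h),(70,0)],3); print(R[-1])
E
```

```text
8.8 [ 488.2 -150.3  172.7] [-180.     -0.    115.38] [ 0.99 -1.03 -1.2 ] [-0.24 -0.18  0.02]
[-226.08523852  -30.13043403] 35.983594713491925
[[228.80206898 212.05691811]]
[-3.07885470e+01  7.88671637e+01 -6.28032204e-01 -1.49266327e+02
 -6.35954769e-01 -1.64313008e-14]
[-3.33606058e+01  8.42879122e+01 -6.28032204e-01 -1.44411215e+02
  2.88936674e+00 -1.64313008e-14]
```

View pics/near3.png

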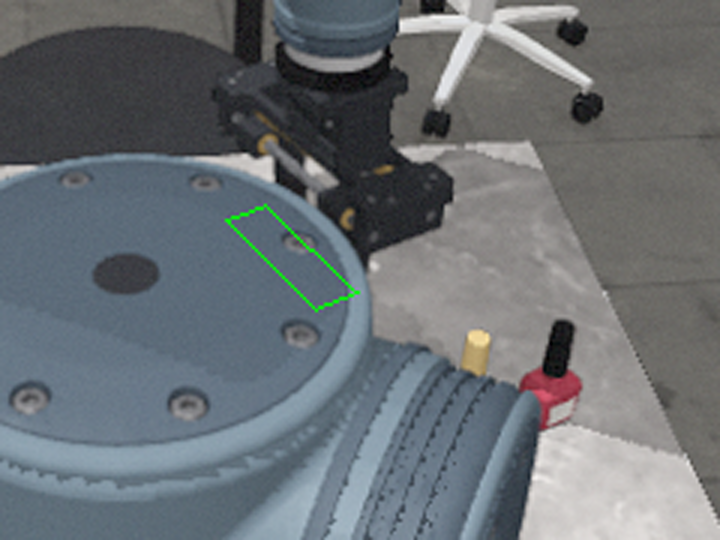

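The stand is now hidden behind the arm. I'll finish the alignment turn by dead reckoning and then back off to look.

```bash
python3 - <<'E'
from h import *
s=arm.state();h=s["tcp_rot"][2]-H; p=lampxy(s["tcp_pos"])+26*np.array([np.cos(np.radians(h)),np.sin(np.radians(h))])
R=rows(p[0],p[1],h,[(14,h),(70,0)],3)[:,:3].round(3)
for k,S in enumerate((R[:12],R[12:24],R[24:])):
    b=np.zeros(3) if k==0 else R[12*k-1]
    print((S-b).round(2).tolist())
E
```

```text
[[-1.2, 2.53, 0.0], [-2.4, 5.06, 0.0], [-3.6, 7.59, 0.0], [-4.8, 10.12, 0.0], [-6.0, 12.65, 0.0], [-7.92, 15.12, -0.03], [-9.76, 17.64, -0.06], [-11.54, 20.21, -0.08], [-13.24, 22.83, -0.11], [-14.87, 25.5, -0.14], [-16.43, 28.21, -0.16], [-17.92, 30.96, -0.19]]
[[-1.41, 2.79, -0.03], [-2.74, 5.62, -0.05], [-3.99, 8.48, -0.08], [-5.17, 11.38, -0.11], [-6.27, 14.3, -0.14], [-7.28, 17.26, -0.16], [-8.22, 20.24, -0.19], [-9.07, 23.25, -0.22], [-9.84, 26.28, -0.25], [-10.53, 29.32, -0.27], [-11.13, 32.39, -0.3], [-11.65, 35.47, -0.33]]
[[-0.43, 3.09, -0.03], [-0.79, 6.2, -0.05], [-1.05, 9.31, -0.08], [-1.23, 12.43, -0.11]]
```

Call:
play_rows(
  moves=[
    [[-1.2,2.5,0,0,0,0,-0.36],[-2.4,5.1,0,0,0,0,-0.36],[-3.6,7.6,0,0,0,0,-0.36],[-4.8,10.1,0,0,0,0,-0.36],[-6.0,12.65,0,0,0,0,-0.36],[-7.9,15.1,0,0,0,-0.028,-0.36],[-9.8,17.6,0,0,0,-0.055,-0.36],[-11.5,20.2,0,0,0,-0.082,-0.36],[-13.2,22.8,0,0,0,-0.11,-0.36],[-14.9,25.5,0,0,0,-0.137,-0.36],[-16.4,28.2,0,0,0,-0.164,-0.36],[-17.9,31,0,0,0,-0.191,-0.36]],
  ],
)

```text
t: 10.35
tcp_pos: [470.3, -119.3, 172.7]
tcp_rot: [-180.0, -0.0, 104.3]
ft_force: [0.5, -1.8, 0.7]
opening: 0.679
grasp_force: 0.8
```

Call:
play_rows(
  moves=[
    [[-1.4,2.8,0,0,0,-0.027,-0.36],[-2.7,5.6,0,0,0,-0.055,-0.36],[-4.0,8.5,0,0,0,-0.082,-0.36],[-5.2,11.4,0,0,0,-0.109,-0.36],[-6.3,14.3,0,0,0,-0.137,-0.36],[-7.3,17.3,0,0,0,-0.164,-0.36],[-8.2,20.2,0,0,0,-0.191,-0.36],[-9.1,23.2,0,0,0,-0.218,-0.36],[-9.8,26.3,0,0,0,-0.246,-0.36],[-10.5,29.3,0,0,0,-0.273,-0.36],[-11.1,32.4,0,0,0,-0.3,-0.36],[-11.6,35.5,0,0,0,-0.328,-0.36]],
  ],
)

```text
t: 11.85
tcp_pos: [458.7, -83.8, 172.7]
tcp_rot: [-180.0, 0.0, 85.5]
ft_force: [-0.7, -3.2, 1.6]
opening: 0.678
grasp_force: 1.1
```

Call:
play_rows(
  moves=[
    [[-0.4,3.1,0,0,0,-0.027,-0.36],[-0.8,6.2,0,0,0,-0.055,-0.36],[-1.1,9.3,0,0,0,-0.082,-0.36],[-1.2,12.0,0,0,0,-0.109,-0.36],[-1.2,12.4,0,0,0,-0.109,-0.36],[-1.2,12.4,0,0,0,-0.109,-0.36]],
  ],
)

```text
t: 12.6
tcp_pos: [457.5, -71.4, 172.6]
tcp_rot: [-180.0, -0.0, 79.4]
ft_force: [0.0, -1.5, 0.7]
opening: 0.675
grasp_force: 0.3
```

```bash
python3 - <<'E'
from h import *
s=arm.state();print(s["t"],s["tcp_pos"].round(1),s["tcp_rot"].round(2),s["ft_force"].round(2),s["ft_torque"].round(2))
h=s["tcp_rot"][2]-H; p=lampxy(s["tcp_pos"])+26*np.array([np.cos(np.radians(h)),np.sin(np.radians(h))]);print(p,h)
a=cap("top");b=cap("side")
im=np.hstack([a["img"][110:290,200:400],b["img"][120:300,150:350]])
cv2.imwrite("pics/near4.png",cv2.resize(im[...,::-1],None,fx=2,fy=2,interpolation=cv2.INTER_CUBIC))
E
```

```text
12.6 [457.5 -71.4 172.6] [-1.7999e+02 -2.0000e-02  7.9410e+01] [ 0.01 -1.5   0.68] [-0.13 -0.13 -0.02]
[-149.23565234   -0.78772578] 0.005716861407648821
```

View pics/near4.png

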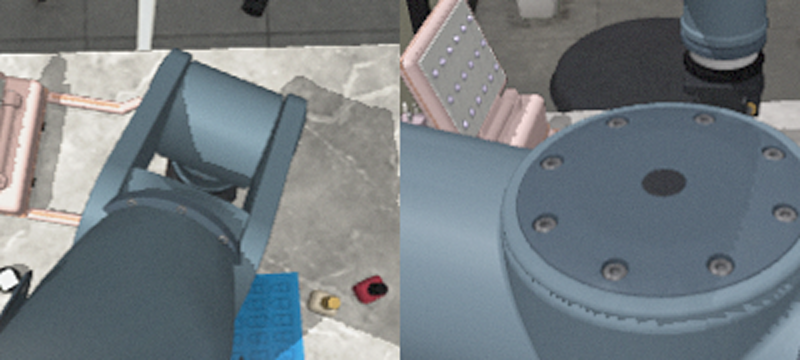

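I'll back straight off and swing clear for a look before entering.

Call:
play_rows(
  moves=[
    [[-0.5,-2.5,0,0,0,0,-0.36],[-1.5,-8,0,0,0,0,-0.36],[-3,-17,0,0,0,0,-0.36],[-5,-28,5,0,0,0,-0.36],[-4,-45,30,0,0,0,-0.36],[0,-70,60,0,0,0,-0.36],[15,-110,80,0,0,0,-0.36],[35,-155,80,0,0,0,-0.36],[50,-195,80,0,0,0,-0.36],[50,-200,80,0,0,0,-0.36]],
  ],
)

```text
t: 13.95
tcp_pos: [507.8, -274.8, 253.4]
tcp_rot: [179.9, 0.1, 79.2]
ft_force: [-0.2, 1.0, -0.3]
opening: 0.678
grasp_force: 0.0
```

```bash
cat > st.py <<'E'
from h import *
c=None;ims=[]
for _ in range(3): c=cap("top"); ims.append(c["img"].astype(float))
i=np.mean(ims,0)
ctr=proj(c,[[*(O+np.array([-27.5,-146.])),12]])[0].astype(int)
roi=np.zeros(i.shape[:2],bool); roi[ctr[1]-38:ctr[1]+38,ctr[0]-20:ctr[0]+16]=1
m=((i.max(2)<75)|((i[...,0]>100)&(i[...,1]<90)&(i[...,2]<90)))&roi
m=cv2.morphologyEx(m.astype(np.uint8),cv2.MORPH_CLOSE,np.ones((5,5)))
k=max(cv2.findContours(m,0,1)[0],key=cv2.contourArea)
r=cv2.minAreaRect(k);b=cv2.boxPoints(r);P=onz(c,b,12);print(r)
mid=P.mean(0);print("centre",mid.round(1),"lamp",lampxy(mid).round(1))
for a in range(2):
    d=P[a+1]-P[a];print(np.linalg.norm(d).round(1),np.degrees(np.arctan2(d[1],d[0])).round(1))
im=i[110:260,180:400].astype(np.uint8)
cv2.imwrite("pics/near5.png",cv2.resize(im[...,::-1],None,fx=3,fy=3,interpolation=cv2.INTER_CUBIC))
E
python3 st.py
```

```text
((289.1040954589844, 198.17434692382812), (12.944893836975098, 46.06094741821289), 8.972626686096191)
centre [463.  -43.9  12. ] lamp [-147.2   -1.1]
113.2 -10.5
31.7 -100.7
```

View pics/near5.png

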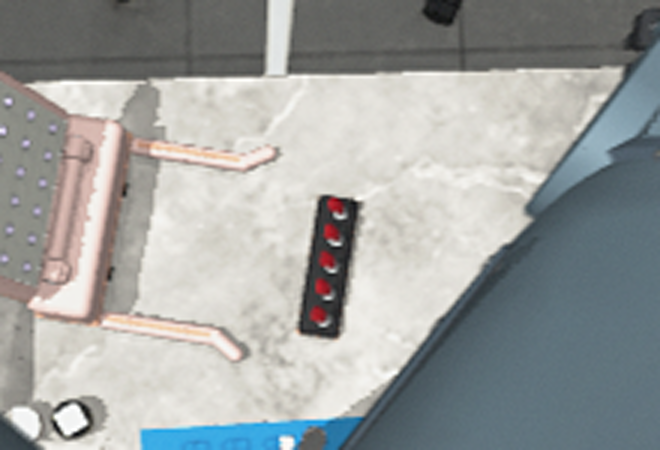

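The stand is square to the lamp (heading 79.4°) at lamp x −147, y −1, and the mouth is clear. I'll return to contact and push it straight in.

Call:
play_rows(
  moves=[
    [[-15,45,0,0,0,0,-0.36],[-35,90,0,0,0,0,-0.36],[-50,130,-20,0,0,0,-0.36],[-54,155,-50,0,0,0,-0.36],[-55,172,-75,0,0,0,-0.36],[-54,178,-80,0,0,0,-0.36],[-53,185,-80,0,0,0,-0.36],[-52,190,-80,0,0,0,-0.36],[-51.2,194,-80,0,0,0,-0.36],[-50.7,196.5,-80,0,0,0,-0.36],[-50.4,198,-80,0,0,0,-0.36],[-50.2,199,-80,0,0,0,-0.36]],
  ],
)

```text
t: 15.6
tcp_pos: [457.4, -72.6, 172.7]
tcp_rot: [-180.0, 0.0, 79.4]
ft_force: [-0.3, 0.1, 0.6]
opening: 0.679
grasp_force: 0.0
```

Call:
play_rows(
  moves=[
    [[0.2,1,0,0,0,0,-0.36],[0.5,2.5,0,0,0,0,-0.36],[0.9,5,0,0,0,0,-0.36],[1.5,8,0,0,0,0,-0.36],[2.1,11,0,0,0,0,-0.36],[2.6,14,0,0,0,0,-0.36],[3.2,17,0,0,0,0,-0.36],[3.7,20,0,0,0,0,-0.36],[4.3,23,0,0,0,0,-0.36],[4.9,26,0,0,0,0,-0.36],[5.4,29,0,0,0,0,-0.36],[6,32,0,0,0,0,-0.36]],
  ],
)

```text
t: 17.1
tcp_pos: [463.4, -40.4, 172.7]
tcp_rot: [-180.0, 0.0, 79.4]
ft_force: [0.1, -1.1, -0.0]
opening: 0.68
grasp_force: 0.5
```

Call:
play_rows(
  moves=[
    [[0.6,3,0,0,0,0,-0.36],[1.1,6,0,0,0,0,-0.36],[1.7,9,0,0,0,0,-0.36],[2.2,12,0,0,0,0,-0.36],[2.8,15,0,0,0,0,-0.36],[3.4,18,0,0,0,0,-0.36],[3.9,21,0,0,0,0,-0.36],[4.5,24,0,0,0,0,-0.36],[5.1,27,0,0,0,0,-0.36],[5.6,30,0,0,0,0,-0.36],[6.2,33,0,0,0,0,-0.36],[6.7,36,0,0,0,0,-0.36]],
  ],
)

```text
t: 18.6
tcp_pos: [470.1, -4.4, 172.7]
tcp_rot: [-180.0, -0.0, 79.4]
ft_force: [-0.8, -0.8, 0.2]
opening: 0.681
grasp_force: 0.5
```

Call:
play_rows(
  moves=[
    [[0.6,3,0,0,0,0,-0.36],[1.1,6,0,0,0,0,-0.36],[1.7,9,0,0,0,0,-0.36],[2.2,12,0,0,0,0,-0.36],[2.8,15,0,0,0,0,-0.36],[3.4,18,0,0,0,0,-0.36],[3.9,21,0,0,0,0,-0.36],[4.5,24,0,0,0,0,-0.36],[5.1,27,0,0,0,0,-0.36],[5.6,30,0,0,0,0,-0.36],[6.2,33,0,0,0,0,-0.36],[6.7,36,0,0,0,0,-0.36]],
  ],
)

```text
t: 20.1
tcp_pos: [476.8, 31.6, 172.7]
tcp_rot: [-180.0, -0.0, 79.4]
ft_force: [0.2, -1.0, -0.8]
opening: 0.679
grasp_force: 0.5
```

Call:
play_rows(
  moves=[
    [[0.6,3,0,0,0,0,-0.36],[1.1,6,0,0,0,0,-0.36],[1.7,9,0,0,0,0,-0.36],[2.2,12,0,0,0,0,-0.36],[2.8,15,0,0,0,0,-0.36],[3.4,18,0,0,0,0,-0.36],[3.9,21,0,0,0,0,-0.36],[4.4,23.5,0,0,0,0,-0.36],[4.8,25.5,0,0,0,0,-0.36],[5.1,27.5,0,0,0,0,-0.36],[5.5,29.5,0,0,0,0,-0.36],[5.8,31,0,0,0,0,-0.36]],
  ],
)

```text
t: 21.6
tcp_pos: [482.6, 62.6, 172.7]
tcp_rot: [-180.0, 0.0, 79.4]
ft_force: [-0.1, -1.0, -0.8]
opening: 0.682
grasp_force: 0.5
```

Call:
play_rows(
  moves=[
    [[0.2,1,0,0,0,0,-0.36],[0.4,2,0,0,0,0,-0.36],[0.6,3,0,0,0,0,-0.36],[0.8,4,0,0,0,0,-0.36],[1,5,0,0,0,0,-0.36],[1.1,6,0,0,0,0,-0.36],[1.3,7,0,0,0,0,-0.36],[1.5,8,0,0,0,0,-0.36],[1.7,9,0,0,0,0,-0.36],[1.9,10,0,0,0,0,-0.36]],
  ],
)

```text
t: 22.85
tcp_pos: [484.5, 72.5, 172.7]
tcp_rot: [-180.0, -0.0, 79.4]
ft_force: [-0.1, -1.2, -0.3]
opening: 0.68
grasp_force: 0.5
```

Call:
play_rows(
  moves=[
    [[-0.4,-2,0,0,0,0,-0.36],[-1.5,-8,0,0,0,0,-0.36],[-4,-20,0,0,0,0,-0.36],[-7,-40,5,0,0,0,0.3],[-12,-70,25,0,0,0,1],[-10,-110,55,0,0,0,1],[-5,-155,85,0,0,0,1],[0,-205,120,0,0,0,1],[5,-255,150,0,0,0,1],[10,-300,170,0,0,0,1],[10,-315,175,0,0,0,1]],
  ],
)

```text
t: 24.22
tcp_pos: [494.2, -245.7, 349.4]
tcp_rot: [179.8, 0.1, 79.2]
ft_force: [-0.1, -0.1, 0.2]
opening: 0.002
grasp_force: 0.0
```

```bash
python3 - <<'E'
from h import *
c=cap("top");b=cap("side")
im=np.hstack([c["img"][110:240,150:290],b["img"][105:235,130:270]])
cv2.imwrite("pics/near6.png",cv2.resize(im[...,::-1],None,fx=2.85,fy=2.85,interpolation=cv2.INTER_CUBIC))
ims=[cap("top")["img"].astype(float) for _ in range(3)];i=np.mean(ims,0)
ctr=proj(c,[[*O,12]])[0].astype(int);print(ctr)
roi=np.zeros(i.shape[:2],bool); roi[ctr[1]-34:ctr[1]+34,ctr[0]-16:ctr[0]+16]=1
for th in(60,75):
    m=((i.max(2)<th)|((i[...,0]>100)&(i[...,1]<90)&(i[...,2]<90)))&roi
    m=cv2.morphologyEx(m.astype(np.uint8),cv2.MORPH_CLOSE,np.ones((3,3)))
    k=max(cv2.findContours(m,0,1)[0],key=cv2.contourArea)
    r=cv2.minAreaRect(k);P=onz(c,cv2.boxPoints(r),12);mid=P.mean(0);print(r,lampxy(mid).round(1),np.array([lampxy(p) for p in P]).round(1).tolist())
E
```

```text
[229 189]
((229.8152313232422, 189.23486328125), (13.219456672668457, 45.9516716003418), 10.124671936035156) [-1.2 -0.2] [[15.0, 56.0], [14.8, -57.1], [-17.7, -56.4], [-17.1, 56.7]]
((229.8152313232422, 189.23486328125), (13.289772033691406, 45.9516716003418), 10.12467098236084) [-1.2 -0.2] [[15.1, 56.0], [14.9, -57.1], [-17.8, -56.4], [-17.1, 56.7]]
```

View pics/near6.png

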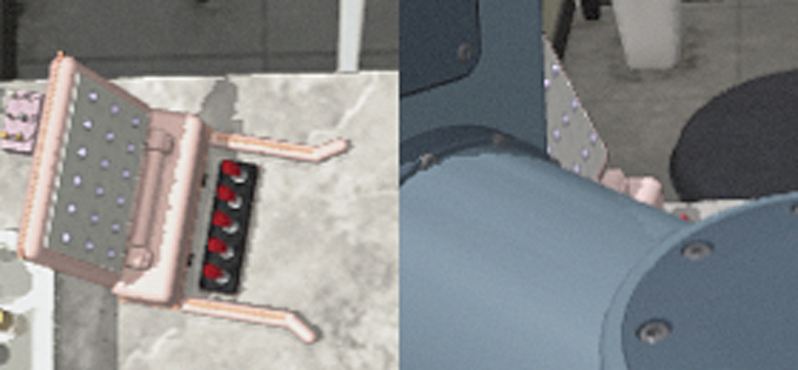

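The stand sits square between the rails at lamp x −1, y 0, so the gap to the wall is about 6 to 9 mm and the tips are untouched. Next is the fold path.

```bash
python3 - <<'E'
from h import *
from scipy.optimize import brentq
c=cap("top")
o,d=ray(c,np.array([[60,52],[22,252]])/2.85+[150,110])
def edge(t,y=0): 
    x=54-127*np.cos(t)+22*np.sin(t); return x,74+127*np.sin(t)+22*np.cos(t)
def f(t):
    x,z=edge(t); P=o+d*((z-o[2])/d[:,2])[:,None]; return np.mean([lampxy(p)[0] for p in P])-x
t0=brentq(f,1.3,2.4);x,z=edge(t0);P=o+d*((z-o[2])/d[:,2])[:,None]
print("theta",t0,"edge x,z",x,z,[lampxy(p).round(1) for p in P])
a=np.radians(H)
s=arm.state();print(s["tcp_pos"],s["t"])
def W(x,z): return O[0]+x*np.cos(a),O[1]+x*np.sin(a),z+166
print("over",W(x+45,235),"behind",W(x+9+12,z-15))
for t in np.r_[np.arange(t0,0,-0.1),0.05,0]:
    cx=54-112*np.cos(t)+22*np.sin(t)+9+15*max(0,-np.cos(t)); cz=74+112*np.sin(t)+22*np.cos(t)
    print("%.2f"%t,np.round([cx,cz],1),np.round(W(cx,cz),1))
print("button",W(54-80,103))
E
```

```text
theta 1.8479486668706278 edge x,z 109.90990429735349 190.13389944999165 [array([110.2, -76.4]), array([109.6,  68.8])]
[ 494.09369123 -241.01812537  346.42557339] 24.525
over (np.float64(517.4958861187854), np.float64(253.26642086724317), 401) behind (np.float64(513.0810537040801), np.float64(229.67597248765387), np.float64(341.13389944999165))
1.85 [118.9 175.7] [510.9 217.9 341.7]
1.75 [107.  180.4] [508.7 206.2 346.4]
1.65 [ 94.7 184. ] [506.4 194.1 350. ]
1.55 [ 82.4 186.5] [504.2 182.  352.5]
1.45 [ 71.1 187.9] [502.1 170.9 353.9]
1.35 [ 59.7 188.1] [500.  159.7 354.1]
1.25 [ 48.3 187.2] [497.9 148.5 353.2]
1.15 [ 37.1 185.2] [495.8 137.5 351.2]
1.05 [ 26.1 182. ] [493.8 126.7 348. ]
0.95 [ 15.5 177.8] [491.9 116.3 343.8]
0.85 [  5.4 172.5] [490.  106.3 338.5]
0.75 [ -4.1 166.3] [488.2  96.9 332.3]
0.65 [-13.  159.1] [486.6  88.2 325.1]
0.55 [-21.1 151.1] [485.1  80.2 317.1]
0.45 [-28.4 142.3] [483.8  73.1 308.3]
0.35 [-34.8 132.9] [482.6  66.8 298.9]
0.25 [-40.2 122.8] [481.6  61.5 288.8]
0.15 [-44.5 112.3] [480.8  57.2 278.3]
0.05 [-47.8 101.3] [480.2  54.  267.3]
0.05 [-47.8 101.6] [480.2  54.1 267.6]
0.00 [-49.  96.] [480.   52.8 262. ]
button (np.float64(484.21726488406927), np.float64(75.44368092211158), 269)
```

Call:
play_rows(
  moves=[
    [[2,40,20,0,0,0,1],[4,90,45,0,0,0,1],[6,140,60,0,0,0,1],[8,190,60,0,0,0,1],[10,240,60,0,0,0,1],[12,290,60,0,0,0,1],[14,340,60,0,0,0,1],[17,390,60,0,0,0,1],[19,435,60,0,0,0,1],[21,475,60,0,0,0,1],[23,497,60,0,0,0,1],[23,497,60,0,0,0,1]],
  ],
)

```text
t: 26.02
tcp_pos: [516.8, 255.8, 407.1]
tcp_rot: [-179.9, 0.0, 79.6]
ft_force: [0.6, 0.6, -0.3]
opening: 0.005
grasp_force: 0.0
```

```bash
python3 - <<'E'
from h import *
s=arm.state();print(s["t"],s["tcp_pos"].round(1),s["tcp_rot"].round(2),s["ft_force"].round(2))
c=cap("top");b=cap("side")
im=np.hstack([c["img"][100:240,120:290],b["img"][50:190,120:290]])
cv2.imwrite("pics/near7.png",cv2.resize(im[...,::-1],None,fx=2.35,fy=2.35,interpolation=cv2.INTER_CUBIC))
E
```

```text
26.025 [516.8 255.8 407.1] [-1.7995e+02  4.0000e-02  7.9570e+01] [ 0.61  0.64 -0.32]
```

View pics/near7.png

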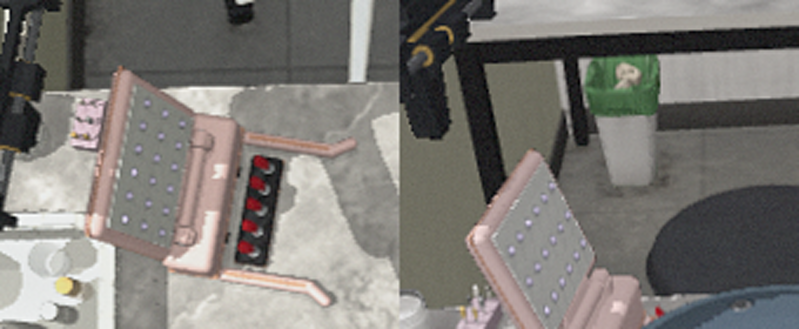

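The closed fingers hang above and behind the head, and the stand is still square. I'll lower them and ease onto the head's edge.

Call:
play_rows(
  moves=[
    [[0,0,-20,0,0,0,1],[0,0,-45,0,0,0,1],[-1,-5,-62,0,0,0,1],[-2,-12,-67,0,0,0,1],[-3,-20,-67,0,0,0,1],[-4,-26,-67,0,0,0,1],[-5,-29,-66,0,0,0,1],[-5.5,-32,-66,0,0,0,1],[-6,-34,-65,0,0,0,1],[-6.5,-36,-65,0,0,0,1],[-6.8,-38,-65,0,0,0,1],[-7.2,-40,-65,0,0,0,1]],
  ],
)

```text
t: 27.62
tcp_pos: [510.1, 214.4, 342.5]
tcp_rot: [-180.0, 0.0, 79.4]
ft_force: [1.4, 3.3, 3.0]
opening: 0.008
grasp_force: 1.8
```

Call:
play_rows(
  moves=[
    [[-0.4,-2.7,1.3,0,0,0,1],[-0.9,-5.5,2.6,0,0,0,1],[-1.3,-8.2,3.9,0,0,0,1],[-1.9,-11.2,4.8,0,0,0,1],[-2.4,-14.2,5.7,0,0,0,1],[-3,-17.2,6.6,0,0,0,1],[-3.6,-20.3,7.5,0,0,0,1],[-4.1,-23.3,8.2,0,0,0,1],[-4.7,-26.3,8.8,0,0,0,1],[-5.3,-29.3,9.4,0,0,0,1],[-5.8,-32.4,10,0,0,0,1],[-6.3,-35.2,10.4,0,0,0,1]],
  ],
)

```text
t: 29.12
tcp_pos: [504.0, 179.0, 353.2]
tcp_rot: [180.0, -0.0, 79.4]
ft_force: [0.8, 1.6, -1.1]
opening: 0.002
grasp_force: 0.9
```

Call:
play_rows(
  moves=[
    [[-0.5,-2.8,0.3,0,0,0,1],[-1,-5.5,0.7,0,0,0,1],[-1.6,-8.3,1,0,0,0,1],[-2.1,-11.1,1,0,0,0,1],[-2.6,-13.9,1.1,0,0,0,1],[-3.2,-16.7,1.2,0,0,0,1],[-3.7,-19.5,1.2,0,0,0,1],[-4.2,-22.3,1,0,0,0,1],[-4.7,-25.1,0.8,0,0,0,1],[-5.3,-27.9,0.5,0,0,0,1],[-5.8,-30.7,0.3,0,0,0,1],[-6.3,-33.4,-0.2,0,0,0,1]],
  ],
)

```text
t: 30.62
tcp_pos: [497.6, 145.7, 352.9]
tcp_rot: [180.0, -0.0, 79.4]
ft_force: [1.0, 1.8, -0.2]
opening: 0.005
grasp_force: 0.8
```

Call:
play_rows(
  moves=[
    [[-0.6,-2.7,-0.5,0,0,0,1],[-1.2,-5.5,-1.1,0,0,0,1],[-1.8,-8.2,-1.7,0,0,0,1],[-2.3,-10.9,-2.4,0,0,0,1],[-2.8,-13.6,-3.2,0,0,0,1],[-3.3,-16.3,-4,0,0,0,1],[-3.8,-19,-4.9,0,0,0,1],[-4.3,-21.6,-5.9,0,0,0,1],[-4.8,-24.2,-7,0,0,0,1],[-5.2,-26.8,-8,0,0,0,1],[-5.7,-29.4,-9.1,0,0,0,1],[-6.2,-31.9,-10.4,0,0,0,1]],
  ],
)

```text
t: 32.12
tcp_pos: [491.4, 113.8, 342.4]
tcp_rot: [-180.0, 0.0, 79.4]
ft_force: [0.9, 1.4, -0.0]
opening: 0.002
grasp_force: 0.6
```

Call:
play_rows(
  moves=[
    [[-0.5,-2.5,-1.3,0,0,0,1],[-1,-5,-2.7,0,0,0,1],[-1.4,-7.5,-4,0,0,0,1],[-1.8,-9.8,-5.6,0,0,0,1],[-2.3,-12.2,-7.1,0,0,0,1],[-2.7,-14.6,-8.7,0,0,0,1],[-3.2,-16.9,-10.2,0,0,0,1],[-3.6,-19.1,-12,0,0,0,1],[-4,-21.3,-13.8,0,0,0,1],[-4.4,-23.4,-15.6,0,0,0,1],[-4.8,-25.6,-17.4,0,0,0,1],[-5.2,-27.6,-19.4,0,0,0,1]],
  ],
)

```text
t: 33.62
tcp_pos: [486.2, 86.2, 323.0]
tcp_rot: [180.0, 0.0, 79.4]
ft_force: [1.1, 2.4, 1.5]
opening: 0.003
grasp_force: 0.5
```

Call:
play_rows(
  moves=[
    [[-0.4,-2,-2,0,0,0,1],[-0.7,-4,-3.9,0,0,0,1],[-1.1,-6,-5.9,0,0,0,1],[-1.4,-7.8,-8.1,0,0,0,1],[-1.7,-9.5,-10.3,0,0,0,1],[-2.1,-11.3,-12.5,0,0,0,1],[-2.4,-13.1,-14.7,0,0,0,1],[-2.7,-14.7,-17,0,0,0,1],[-3,-16.3,-19.4,0,0,0,1],[-3.3,-17.9,-21.7,0,0,0,1],[-3.6,-19.4,-24.1,0,0,0,1],[-3.9,-20.7,-26.6,0,0,0,1]],
  ],
)

```text
t: 35.12
tcp_pos: [482.4, 65.5, 296.4]
tcp_rot: [180.0, 0.0, 79.4]
ft_force: [0.1, 0.4, 0.3]
opening: 0.004
grasp_force: 0.4
```

Call:
play_rows(
  moves=[
    [[-0.2,-1.3,-2.5,0,0,0,1],[-0.5,-2.7,-5,0,0,0,1],[-0.7,-4,-7.6,0,0,0,1],[-0.9,-5.1,-10.2,0,0,0,1],[-1.1,-6.1,-12.8,0,0,0,1],[-1.3,-7.2,-15.4,0,0,0,1],[-1.5,-8.3,-18,0,0,0,1],[-1.6,-9.1,-20.5,0,0,0,1],[-1.8,-9.9,-23,0,0,0,1],[-1.9,-10.6,-25.5,0,0,0,1],[-2,-11,-27.3,0,0,0,1],[-2,-11.3,-28.8,0,0,0,1]],
  ],
)

```text
t: 36.62
tcp_pos: [480.3, 54.3, 267.6]
tcp_rot: [-180.0, 0.0, 79.4]
ft_force: [0.6, 1.3, 1.1]
opening: 0.004
grasp_force: 0.4
```

Call:
play_rows(
  moves=[
    [[0,-0.3,-1,0,0,0,1],[-0.1,-0.5,-2,0,0,0,1],[-0.2,-0.8,-3,0,0,0,1],[-0.2,-1,-4,0,0,0,1],[-0.2,-1,-4.6,0,0,0,1],[-0.2,-1,-5,0,0,0,1],[-0.2,-1,-5.3,0,0,0,1]],
  ],
)

```text
t: 37.5
tcp_pos: [480.2, 53.3, 262.4]
tcp_rot: [180.0, 0.0, 79.4]
ft_force: [0.5, -0.5, 0.5]
opening: 0.012
grasp_force: 0.4
```

Call:
play_rows(
  moves=[
    [[0,0,-0.3,0,0,0,1],[0,0,-0.6,0,0,0,1],[0,0,-0.8,0,0,0,1]],
  ],
)

```text
t: 37.88
tcp_pos: [480.3, 53.3, 262.3]
tcp_rot: [180.0, 0.0, 79.4]
ft_force: [-4.1, -0.8, 9.2]
opening: 0.007
grasp_force: 4.9
```

Call:
play_rows(
  moves=[
    [[0,0,-0.3,0,0,0,1],[0,0,-0.6,0,0,0,1]],
  ],
)

```text
t: 38.12
tcp_pos: [480.3, 53.3, 262.2]
tcp_rot: [-180.0, 0.0, 79.4]
ft_force: [-7.2, -0.5, 15.2]
opening: 0.004
grasp_force: 8.0
```

The head is flat on its stop: the force rises at tip z 96 mm. Now I'll lift, move over the button and press.

Call:
play_rows(
  moves=[
    [[0,0,2,0,0,0,1],[0,0,10,0,0,0,1],[0,0,22,0,0,0,1],[2,11,24,0,0,0,1],[4,22,24,0,0,0,1],[4,22,18,0,0,0,1],[4,22,13,0,0,0,1],[4,22,10,0,0,0,1],[4,22,10,0,0,0,1]],
  ],
)

```text
t: 39.25
tcp_pos: [484.0, 75.2, 270.5]
tcp_rot: [-179.9, 0.0, 79.4]
ft_force: [0.3, 0.2, 0.7]
opening: 0.009
grasp_force: 0.0
```

```bash
python3 - <<'E'
from h import *
s=arm.state();print(s["t"],s["tcp_pos"].round(1),s["ft_force"].round(2))
c=cap("top");b=cap("side");print(proj(c,[[484.2,75.4,103]]),proj(b,[[484.2,75.4,103]]))
im=np.hstack([c["img"][120:260,160:330],b["img"][100:240,160:330]])
cv2.imwrite("pics/near8.png",cv2.resize(im[...,::-1],None,fx=2.35,fy=2.35,interpolation=cv2.INTER_CUBIC))
E
```

```text
39.25 [484.   75.2 270.5] [0.32 0.19 0.65]
[[235.80868059 183.59966738]] [[236.325159   172.68315791]]
```

View pics/near8.png

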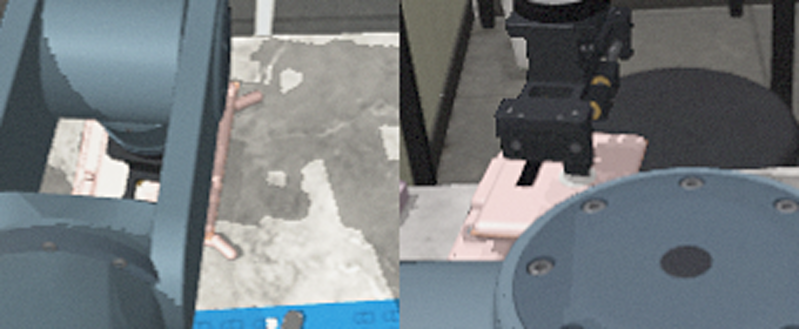

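```bash
python3 - <<'E'
from h import *
b=cap("side");s=arm.state();p=s["tcp_pos"];a=np.radians(79.4);u=np.array([np.cos(a),np.sin(a),0]);v=np.array([-u[1],u[0],0])
f=lambda x,y,z:((proj(b,[p+u*x+v*y+[0,0,-z]])[0]-[160,100])*2.35+[400,0]).round(0)
print("tip corners",f(-9,17,166),f(9,17,166),f(9,-17,166),f(-9,17,120))
print("wing",f(-37,93,102),f(37,93,102),f(-37,93,40))
print("button expected",((proj(b,[[484.2,75.4,z] for z in(103,96)])-[160,100])*2.35+[400,0]).round(0))
im=b["img"][140:190,190:260];cv2.imwrite("pics/near9.png",cv2.resize(im[...,::-1],None,fx=9,fy=9,interpolation=cv2.INTER_CUBIC))
E
```

```text
tip corners [586. 181.] [564. 180.] [573. 157.] [581. 134.]
wing [594. 170.] [496. 165.] [586.  97.]
button expected [[579. 171.]
 [580. 178.]]
```

View pics/near9.png

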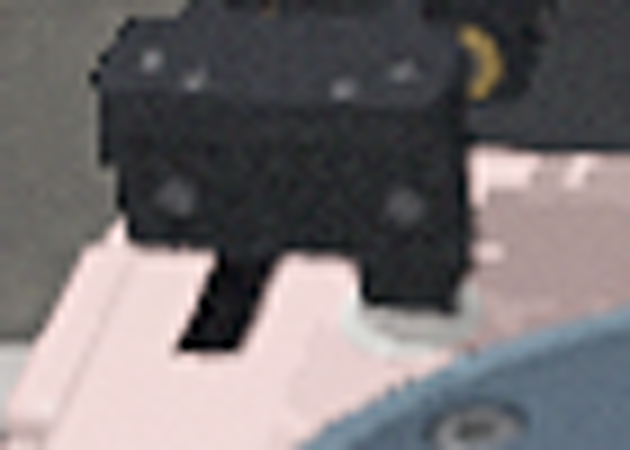

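The zoom shows the finger (zoomed 360–460, 250–305) right over the button and its pale collar (centre about 410, 320). I'll press.

Call:
play_rows(
  moves=[
    [[0,0,-1,0,0,0,1],[0,0,-2,0,0,0,1],[0,0,-3,0,0,0,1],[0,0,-4,0,0,0,1],[0,0,-5,0,0,0,1],[0,0,-5.5,0,0,0,1],[0,0,-6,0,0,0,1]],
  ],
)

```text
t: 40.28
tcp_pos: [484.3, 75.3, 265.1]
tcp_rot: [180.0, 0.0, 79.4]
ft_force: [0.6, -0.1, 3.2]
opening: 0.001
grasp_force: 1.3
```

Call:
play_rows(
  moves=[
    [[0,0,-0.4,0,0,0,1],[0,0,-0.8,0,0,0,1]],
  ],
)

```text
t: 40.52
tcp_pos: [484.3, 75.3, 264.3]
tcp_rot: [180.0, 0.0, 79.4]
ft_force: [-0.9, -0.6, 4.9]
opening: 0.005
grasp_force: 2.6
```

Call:
play_rows(
  moves=[
    [[0,0,-0.4,0,0,0,1],[0,0,-0.8,0,0,0,1],[0,0,-0.8,0,0,0,1]],
  ],
)

```text
t: 40.9
tcp_pos: [484.3, 75.3, 264.2]
tcp_rot: [180.0, 0.0, 79.4]
ft_force: [-3.1, -0.1, 9.1]
opening: 0.003
grasp_force: 4.9
```

The button has bottomed out: 9 N with no further travel. I'll retreat straight up, swing clear and check.

Call:
play_rows(
  moves=[
    [[0,0,3,0,0,0,1],[0,0,12,0,0,0,1],[0,0,35,0,0,0,1],[0,0,75,0,0,0,1],[0,-30,110,0,0,0,1],[0,-80,120,0,0,0,1],[0,-130,120,0,0,0,1],[0,-180,120,0,0,0,1],[0,-230,120,0,0,0,1],[0,-280,120,0,0,0,1],[0,-310,120,0,0,0,1],[0,-310,120,0,0,0,1]],
  ],
)

```text
t: 42.4
tcp_pos: [483.8, -236.4, 383.2]
tcp_rot: [-180.0, -0.0, 79.2]
ft_force: [-0.5, -0.4, -0.1]
opening: 0.001
grasp_force: 0.0
```

```bash
python3 - <<'E'
from h import *
s=arm.state();print(s["t"],s["tcp_pos"].round(1))
c=cap("top");i=c["img"].astype(int)
im=c["img"][110:270,150:330]
cv2.imwrite("pics/final.png",cv2.resize(im[...,::-1],None,fx=3.3,fy=3.3,interpolation=cv2.INTER_CUBIC))
a=np.radians(H)
for x,y,z in((-73,-75,96),(-73,75,96),(-26,0,103)):
    print(((proj(c,[[O[0]+x*np.cos(a)-y*np.sin(a),O[1]+x*np.sin(a)+y*np.cos(a),z]])[0]-[150,110])*3.3).round(0))
E
```

```text
42.4 [ 483.8 -236.4  383.2]
[371. 148.]
[335. 365.]
[283. 243.]
```

View pics/final.png

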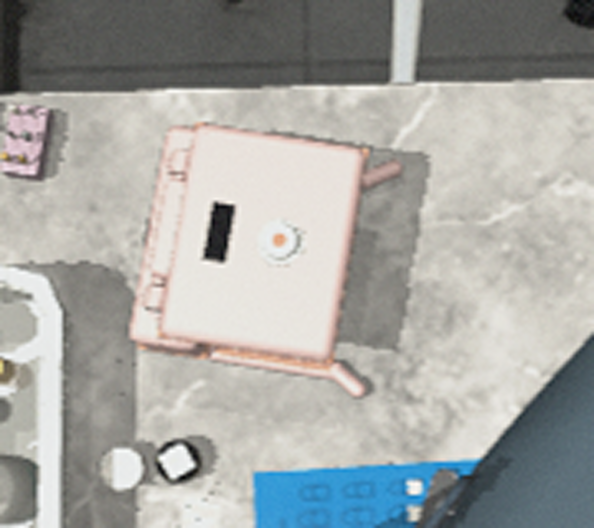

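The final view shows the head flat, with its corners at (367,150) and (333,358) where a closed head should be. The button is at (280,241) and the pots have not moved. I'll hand in.

```bash
python3 -c "
from rig import arm
print(arm.finish_job())"
```

```text
the job is handed in; nothing more can be done
None
```

I slid the stand square into the lamp, about 6–9 mm short of the back wall, folded the head down flat, pressed the start button to its stop and handed the job in at about 42 s; no verdict came back.

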